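# Load the autosampler's sample rack under its head

## Task

Stand the orange-capped sample vial fully down in the empty front well of the blue rack. Then take the rack by its white handle and slide it along the bench, between the guide rails, under the autosampler's overhanging head until the spring catch has it and it sits home at its stop. Push gently, let nothing touch the head or its underside, leave the other things on the bench alone, and let go at the end.

Things in the scene. Friction and masses are not known exactly. Their poses are not given: they have to be found in the camera images.
- sampler: The autosampler, a beige bench instrument. Origin: on the bench at the mouth of its rack lane, on the lane's centre line; x points into the lane, y to the lane's left, z up. The main case (280 wide, 235 high) stands behind the lane from x = 220 mm on. The lane's floor is the bench itself. More than 20 N between rack and sampler is rough handling.
- mouth (a point): The lane's mouth (the sampler's origin and axes). Two aluminium guide rails, 16 mm high and 8 thick, have inner faces at y = +-23.5 mm from x = 0 inwards (left one to x = 118, right one to x = 205); ahead of the mouth they flare out, from x = -31 where they are about 70 mm apart.
- stop (a point): Usual place of the stop's face, sampler x = 195, y = 0, z = 13 mm; the rack's origin is at x = 103 when home there. The true stop, a rubber buffer hidden deep in the lane, is clamped up to 14 mm nearer or farther, together with the catch; that setting is not measured, only felt. The buffer is sprung, about 3.5 N per mm for 6 mm, then hard.
- head: The sampler's overhanging head, fixed to the case: a beige slab with a round dark cover, over the lane. Same origin and axes as the sampler. It spans x = 12 to 220 mm, y = +-100; underside 78 mm and slab top 130 mm above the bench, cover and knob up to 168. Nothing may touch it.
- rack: Blue sample rack, loose on the bench. Origin: centre of the block's underside; x lengthwise towards the nose that enters the lane first, z up. Block 184 long (x = +-92 mm), 44 wide, 34 high; V notches in both flanks at x = 48. Five square wells 28.5 wide, 8 mm floor, at x = -72 (front, empty), -36, 0, 36, 72. 0.25 to 0.42 kg empty.
- handle (a point): On the top edge of the rack's white handle, where there is most room to hold it: rack x = -175, y = 0, z = 38 mm. The handle is an upright fin 12 mm thick in y, 2 to 38 mm high, from the block (x = -92) back to x = -197. Axes as the rack's.
- well (a point): Centre of the floor of the empty front well: rack x = -72, y = 0, z = 8 mm. The well is open from here up to z = 34.
- nose (a point): Tip of the rack's nose: rack x = 92, y = 0, z = 17 mm.
- sample: The orange-capped glass sample vial standing on the bench: 24 mm diameter all the way up but for a chamfered foot (19 mm), 62 mm high, 40 g. Origin: centre of its bottom; z up.
- vial1: White-capped vial of the same size as the sample, loose in the rack's well at rack x = -36. Origin: centre of its bottom.
- vial2: White-capped vial of the same size as the sample, loose in the rack's well at rack x = 0. Origin: centre of its bottom.
- vial3: White-capped vial of the same size as the sample, loose in the rack's well at rack x = 36. Origin: centre of its bottom.
- vial4: White-capped vial of the same size as the sample, loose in the rack's well at rack x = 72. Origin: centre of its bottom.
- waste1: White plastic waste bottle, 84 mm diameter, 165 high, at the back of the bench. Origin: centre of its bottom. Leave alone.
- waste2: Its twin with a paper label. Origin: centre of its bottom. Leave alone.
- beaker: Glass beaker, 68 mm diameter, 85 high, near the keyboard. Origin: centre of its bottom. Leave alone.
- tipbox: Blue box of pipette tips with a pale lid, 85 x 120 x 63 mm, on the robot's right. Origin: centre of its underside. Leave alone.
- mouse: Black computer mouse, 100 x 58 x 31 mm, by the keyboard. Origin: centre of its underside. Leave alone.
- notch (a point): Middle of the V notch in the rack's left flank, rack x = 48, y = 22, z = 17 mm. The sampler's spring catch, a roller hidden in the lane beside the stop, drops in here when the rack is home. The nose meets the roller 49 to 39 mm short of home (pushing then takes roughly 5 to 12 N); it rides along the flank till about 5 mm short, then drops in. Let go, it holds the rack against the buffer.
Mind the look-alikes: they are no part of the job. Leave any pink or red look-alike of the vial3 alone. What is shaped like the vial4 but pink is not meant.

How it is judged (in metres and radians):
On the way, in this order (a step that is already met when the one before it is completed fails the run):
1. the sample vial is fully down in the rack's front well (horizontal distance between sample and well below 0.005 m and z of sample in the frame of rack below 0.011 m), for 0.2 s.
2. the rack is in line between the rails, its nose at least 60 mm inside the lane, under the head (x of nose in the frame of sampler above 0.06 m and angle between the x axis of rack and the x axis of sampler, either way round below 0.06 rad), for 0.05 s.
At the end, for the whole second after the job is handed in: Rack flat in the lane under the head, within 0.06 rad of its line, origin over 82 mm in, caught and resting against its stop's buffer (over 0.3 N); sample vial down in the front well (within 5 mm of its centre, 3 mm of its floor), the other four vials still in theirs; all released and at rest (all of step 1 and z of vial1 in the frame of rack between 0.005 and 0.012 m and z of vial2 in the frame of rack between 0.005 and 0.012 m and z of vial3 in the frame of rack between 0.005 and 0.012 m and z of vial4 in the frame of rack between 0.005 and 0.012 m and angle between the x axis of rack and the x axis of sampler, either way round below 0.06 rad and x of rack in the frame of sampler above 0.082 m and height (world z) of rack below 0.004 m and linear speed of rack below 0.01 m/s and contact force between rack and buffer_c0 above 0.3 N); the robot touches nothing.
It fails at once if something touches the overhanging head (over 0.5 N) (contact force between anything else and head above 0.5 N).
It fails at once if the rack is pushed against the sampler (rails, catch, stop) with more than 20 N (contact force between rack and sampler above 20 N).
It fails at once if a bottle, the beaker, the tip box or the mouse is moved more than 25 mm (distance of any of waste1, waste2, beaker, tipbox, mouse from where it was at the start of the episode above 0.025 m).
It also fails if it takes over 54 s, if anything falls off the work surface, if the arm or the gripper's body presses on something with over 40 N, if the wrist force passes 120 N, or if a joint passes its speed limit or range.

## Robot

A 6-joint arm with a two-finger parallel gripper is mounted at the origin on the work surface. World frame = base frame: x ahead of the robot, y to its left, z up, the work surface at z = 0. Lengths are in mm, angles in rad, forces in N, time in s.
With the tool pointing down it reaches from about 300 to 875 mm from the base axis. Payload 4.2 kg.
Tool frame: the origin (TCP) lies on the mounting face of the last link; the fingertips stand 173 mm ahead of it and the grasp point (between the pads) lies 155 mm ahead of it; z points along the fingers, y is the line along which they close (so a half turn about z gives the same grasp; the last joint's range is limited). The gripper opens to 85 mm and grips with 20 to 120 N. Pads are 22 mm wide; open, the fingers measure 114 mm over their backs; the gripper's body (76 mm by 85 mm) begins 54 mm behind the grasp point. The pads swing forward as they close: fully open they stand 13 mm farther back than shut.
Start: joints at [-1.271, 0.32, 1.565, -0, 1.257, -0.02], TCP at [180.765, -545.845, 404.738] pointing down, gripper open.
Joint ranges: [-3.11, 3.11], [-0.84, 2.01], [0.21, 2.61], [-1.34, 4.49], [0.05, 2.63], [-2.56, 2.56]. Speed limits (rad/s): [2.57, 2.57, 3.14, 3.14, 3.14, 3.14].

## Interface

Orientations are given as a 3x3 rotation matrix whose columns are the frame's x, y, z axes.
In Python, from plant import env, optics gives the robot as it stands.
- The arm moves only by the tool carry_out, never from a script. Its argument "rows" is a list of rows, each a list of 3 entries, a list of its own where there are three numbers: the finger opening in cm, from 0 to 8.54, then the shift along the tool's x, y, z in cm, then the turn, a rotation vector about the tool's x, y, z in degrees. A call has 1 to 8 rows; each row shifts and turns the commanded pose from where the row before left it, along the tool's axes as they then stand; what a row does not reach is not made up. A row lasts 1/12 s, in which the tool goes at most 41.7 mm and 7.16 degrees, less where a joint would pass 70% of its speed; a pose out of reach is approached as far as the arm can. A call is refused whole if a number of a shift passes 4.17 or a number of a turn 7.16, either way. A call with a gripper value outside its range is refused whole. The fingers move at their own pace and stop on an object; "grip_force" is the grip in N (left out, the last holds). Time passes only in rows, so rows that do not move let the fingers close. It gives the time, the measured TCP pose, the force, the opening and the grip force at its end, in the units of the state.
- env.get_obs(): the state, without advancing time (a new reading comes with each control period).
- optics.snapshot(name): name is "scene" or "top" or "wrist"; returns a dict with "color" (384x512x3 uint8, blue, green, red), "range_z" (384x512 float32, mm along the optical axis (not along the pixel's ray), 0 where there is no reading), "fx", "fy", "cx", "cy" (pixels), "eye" and "rotation" of the camera in the world. Camera axes: x right, y up, looking along -z (the intrinsics and any distortion apply to the point x, -y, -z); pixel columns grow to the right and rows downward; lengths in mm; the calibration is good to about 2 mm. The wrist camera is an equidistant fisheye: a pixel r from the principal point sees the ray r / f radians off the axis. A picture is of the moment at which its call begins.
- env.job_done(): hands the job in; it is judged then, once.
The state is a dict: "time": time; "joint_pos": joint angles; "joint_velocities": joint speeds; "joint_efforts": joint torques, N m; "ee_pos": TCP position; "eef_rot": TCP orientation; "wrist_force": force on the tool from outside, world axes, zero at the start; "moment": the same for the moment, N m; "opening": opening from 0.0 (shut) to 1.0 (fully open); "gripper_force": force on a finger pad.
Only numpy, scipy, OpenCV 4.12 (cv2) and the standard library are available. Lean on these libraries where they do the work, as an engineer would, in place of code of your own. Each camera call takes 0.05 s, during which the arm holds its last target. There are 200 camera calls.

## Working session

There is one attempt and no reset: what is moved stays moved. The work goes in short steps, Python scripts to look and compute and a tool call to move; the robot and the scene stay as the last step left them, time stands still between calls to the robot, and variables do not carry over. Pictures are saved under pics/ and viewed, at most 10 in all, crops included, and the job is handed in when it is done.

Besides the shell and the picture viewer there is one more tool, called as name(argument=value, ...), one argument or row to a line, values as JSON. carry_out: Moves the arm, as the interface text tells. Its arguments: {"type":"object","properties":{"rows":{"type":"array","items":{"type":"array"}},"grip_force":{"type":"number"}},"required":["rows"]}

```bash
mkdir -p pics
cat > h.py <<'E'
import numpy as np, cv2
from plant import env, optics
def pts(s):
    z=s["range_z"]; v,u=np.mgrid[0:z.shape[0],0:z.shape[1]]
    c=np.stack([(u-s["cx"])/s["fx"]*z,-(v-s["cy"])/s["fy"]*z,-z],-1)
    P=c@np.array(s["rotation"]).T+np.array(s["eye"]); P[z==0]=np.nan
    return P
E
python3 - <<'E'
from h import *
for n in("scene","top"):
    s=optics.snapshot(n); cv2.imwrite(f"pics/{n}0.png",s["color"]); np.savez(f"{n}0.npz",**s)
    print(n,s["eye"],s["rotation"],s["fx"],s["cx"],s["cy"],s.keys())
o=env.get_obs(); print(o)
E
```

```text
scene [1271.86611909 -407.60279868  864.89801938] [[ 4.42128815e-01 -6.32941621e-01  6.35536793e-01]
 [ 8.96951332e-01  3.11479968e-01 -3.13781035e-01]
 [ 6.48097349e-04  7.08777210e-01  7.05432099e-01]] 439.78015971415755 250.44126337072294 190.60050226133885 dict_keys(['color', 'range_z', 'fx', 'fy', 'cx', 'cy', 'eye', 'rotation'])
top [ 319.48613506  -59.07450046 1366.99020383] [[ 0.02842828  0.98703546 -0.15796466]
 [-0.99951073  0.0301307   0.0083924 ]
 [ 0.01304318  0.15764879  0.9874091 ]] 383.98980084902 258.28637964819455 193.3131067118472 dict_keys(['color', 'range_z', 'fx', 'fy', 'cx', 'cy', 'eye', 'rotation'])
{'time': 0.1, 'joint_pos': array([-1.27104454e+00,  3.20237429e-01,  1.56558238e+00,  1.75040350e-05,
        1.25739372e+00, -2.00151810e-02]), 'joint_velocities': array([-5.29044119e-06, -3.65028674e-03, -3.27767540e-03,  3.21940547e-05,
        8.20054131e-04, -1.49966232e-04]), 'joint_efforts': array([-6.43817966e-04, -4.16409874e+01, -2.34705663e+01, -4.26056579e-05,
        5.01100294e-03,  2.33615793e-05]), 'ee_pos': array([ 180.6975904 , -545.70632509,  403.95083122]), 'eef_rot': array([[ 9.49310409e-01,  3.14339837e-01, -4.62707835e-04],
       [ 3.14340174e-01, -9.49309139e-01,  1.55351617e-03],
       [ 4.90792422e-05, -1.62021673e-03, -9.99998686e-01]]), 'wrist_force': array([ 0.66267319, -0.07042825,  0.15287853]), 'moment': array([-0.00879045, -0.05027804, -0.00691516]), 'gripper_force': 0.0, 'opening': 0.9971194868179416}
```

View pics/scene0.png

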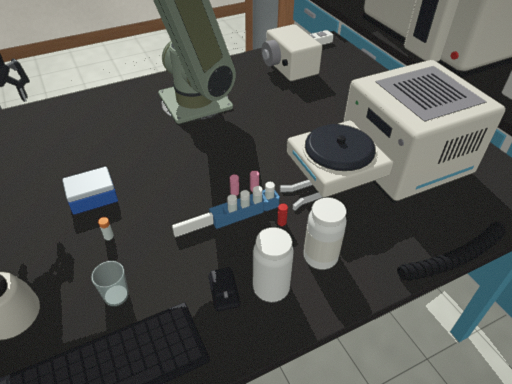

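View pics/top0.png

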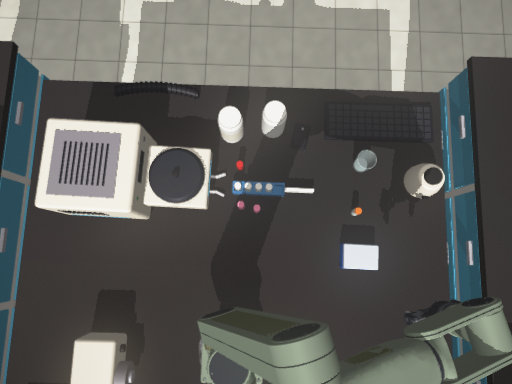

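The scene picture shows the orange-capped vial at (104,223), the rack at about (245,207) with its handle at (193,226), and the sampler at right. In the top picture the orange cap is at (358,211), the rack at (259,188) and the handle at (300,190). Pink look-alikes are at (240,205) and (256,208), and a red one at (239,165). Only the (358,211) vial has an orange cap, so that's the sample.

```bash
cat > m.py <<'E'
from h import *
for n in("top","scene"):
    s=dict(np.load(n+"0.npz")); P=pts(s); hsv=cv2.cvtColor(s["color"],cv2.COLOR_BGR2HSV); H,S,V=cv2.split(hsv)
    print("==",n)
    def rep(name,m,lo,hi,a=5):
        m=m&(P[...,2]>lo)&(P[...,2]<hi); k,l,st,c=cv2.connectedComponentsWithStats(m.astype(np.uint8))
        for i in range(1,k):
            if st[i,4]>=a:
                q=P[l==i]; d=q[:,:2]-np.median(q[:,:2],0); w,vec=np.linalg.eigh(d.T@d)
                print(name,c[i].round(1),st[i,4],"med",np.median(q,0).round(1),"min",np.percentile(q,2,axis=0).round(),"max",np.percentile(q,98,axis=0).round(),"dir",vec[:,1].round(3))
    rep("orange",(H>5)&(H<18)&(S>150)&(V>120),20,90)
    rep("pinkred",((H>165)|(H<4))&(S>80)&(V>80),10,90,8)
    rep("blue",(H>100)&(H<118)&(S>110)&(V>50),20,45,30)
    rep("white",(S<60)&(V>150),28,46,30)
    rep("whitecap",(S<60)&(V>120),55,80,8)
    rep("rail",(S<70)&(V>90),8,24,8)
    rep("head",(S<90)&(V>150),122,136,100)
s=dict(np.load("top0.npz"));cv2.imwrite("pics/c.png",np.hstack([cv2.resize(s["color"][150:235,205:325],None,fx=4.5,fy=4.5,interpolation=2),cv2.resize(s["color"][180:265,325:385],None,fx=4.2,fy=4.5,interpolation=2)]))
E
python3 m.py
```

```text
== top
orange [358.1 210.5] 38 med [ 479.2 -413.8   60.8] min [ 469. -425.   53.] max [ 488. -404.   66.] dir [0.143 0.99 ]
pinkred [239.8 165.2] 55 med [626.5  -3.2  57.9] min [619. -13.  12.] max [641.   8.  66.] dir [-0.996 -0.094]
pinkred [240.9 204.6] 44 med [487.3 -11.8  60.6] min [478. -22.  22.] max [500.  -2.  66.] dir [-0.973 -0.231]
pinkred [256.5 208.3] 43 med [476.8 -64.3  61.3] min [467. -74.  21.] max [488. -57.  68.] dir [-0.973  0.229]
blue [260.  189.1] 227 med [541.3 -86.   33. ] min [ 531. -158.   26.] max [573.  19.  39.] dir [-0.026  1.   ]
blue [341.5 256.2] 43 med [ 323.4 -362.3   34.9] min [ 286. -364.   23.] max [ 362. -360.   43.] dir [-1.     0.028]
white [299.2 189.5] 104 med [ 550.4 -213.6   36.8] min [ 545. -262.   29.] max [ 556. -164.   43.] dir [0.005 1.   ]
whitecap [270.9 130.1] 48 med [ 750.5 -108.4   68.8] min [ 746. -144.   56.] max [776. -76.  79.] dir [0.267 0.964]
whitecap [231.7 135.6] 47 med [727.   27.4  68.2] min [720.  -6.  56.] max [748.  68.  79.] dir [-0.086  0.996]
whitecap [368.  153.4] 40 med [ 681.  -452.1   67.9] min [ 671. -467.
[... 8129 characters left out ...]
92.  24.] dir [0.514 0.858]
rail [ 22.1 322.3] 283 med [ 654.9 -631.3   16.3] min [ 599. -677.    9.] max [ 663. -599.   23.] dir [-0.592  0.806]
rail [116.8 299.7] 82 med [ 683.2 -442.2   15.5] min [ 671. -467.    8.] max [ 687. -419.   23.] dir [0.06  0.998]
head [293.9  37.8] 729 med [-36.5 415.5 124.4] min [-136.  359.  122.] max [ 49. 476. 128.] dir [-1.    0.01]
head [335.5 162.7] 1180 med [642.8 124.7 129.4] min [479.  93. 123.] max [673. 289. 135.] dir [0.607 0.794]
head [325.7 231.2] 153 med [799.7   5.7 131.1] min [747. -10. 123.] max [809.  45. 136.] dir [-0.725 -0.688]
head [273.5 265.4] 155 med [ 827.  -136.   131.1] min [ 796. -158.  123.] max [833. -97. 136.] dir [0.456 0.89 ]
```

View pics/c.png

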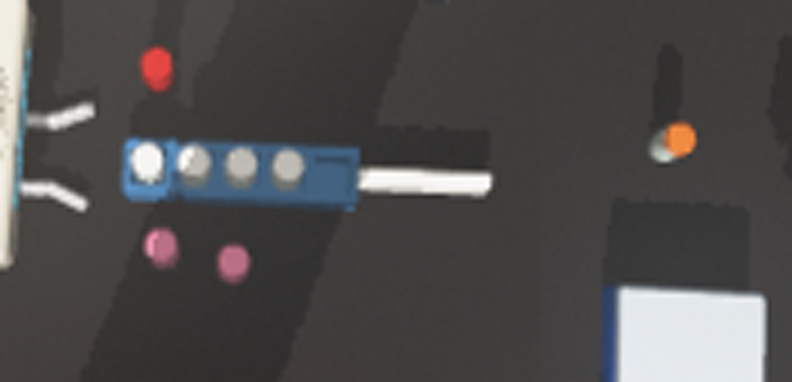

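The crop confirms that the orange cap at the right is the sample, with the pink and red vials standing beside the rack. The top view puts the sample near (481,-415), the rack axis at x≈551 and the lane centre at x≈566. I'll move above the vial.

carry_out(
  rows=[
    [8.54,[4.08,-0.37,0.6],[0,0,0]],
    [8.54,[4.08,-0.37,0.6],[0,0,0]],
    [8.54,[4.08,-0.37,0.6],[0,0,0]],
    [8.54,[4.08,-0.37,0.6],[0,0,0]],
    [8.54,[4.08,-0.37,0.6],[0,0,0]],
    [8.54,[4.08,-0.37,0.6],[0,0,0]],
    [8.54,[4.08,-0.37,0.6],[0,0,0]],
    [8.54,[4.08,-0.37,0.6],[0,0,0]],
  ],
  grip_force=30,
)

```text
time: 0.77
ee_pos: [482.9, -413.9, 356.0]
eef_rot: [[0.949, 0.314, -0.001], [0.314, -0.949, 0.0], [-0.001, -0.001, -1.0]]
wrist_force: [-0.6, -0.5, 0.4]
opening: 1.0
gripper_force: 0.0
```

carry_out(
  rows=[
    [8.54,[0,0,0],[0,0,-7.16]],
    [8.54,[0,0,0],[0,0,-7.16]],
    [8.54,[0,0,0],[0,0,-7.16]],
    [8.54,[0,0,0],[0,0,-7.16]],
    [8.54,[0,0,0],[0,0,-7.16]],
    [8.54,[0,0,0],[0,0,-7.16]],
    [8.54,[0,0,0],[0,0,-7.16]],
    [8.54,[0,0,0],[0,0,-7.16]],
  ],
)

```text
time: 1.43
ee_pos: [481.2, -415.1, 356.1]
eef_rot: [[0.243, 0.97, -0.001], [0.97, -0.243, 0.001], [0.001, -0.001, -1.0]]
wrist_force: [-0.4, 0.3, -0.1]
opening: 1.003
gripper_force: 0.0
```

carry_out(
  rows=[
    [8.54,[0,0,0],[0,0,-7.16]],
    [8.54,[0,0,0],[0,0,-7.16]],
    [8.54,[0,0,0],[0,0,0]],
  ],
)

```text
time: 1.68
ee_pos: [481.2, -415.1, 356.2]
eef_rot: [[-0.001, 1.0, -0.001], [1.0, 0.001, 0.001], [0.001, -0.001, -1.0]]
wrist_force: [0.5, 0.4, 0.3]
opening: 1.0
gripper_force: 0.0
```

Run:
```python
from h import *
s=optics.snapshot("wrist"); cv2.imwrite("pics/w0.png",s["color"]); np.savez("w0.npz",**s)
o=env.get_obs(); print(o["time"],o["ee_pos"],o["eef_rot"],o["joint_pos"])
print(s["eye"],s["rotation"],s["fx"],s["fy"],s["cx"],s["cy"])
```

```text
1.7333 [ 481.25447575 -415.06597861  356.22167096] [[ 3.89134110e-03  9.99992136e-01 -7.65353245e-04]
 [ 9.99992249e-01 -3.89088043e-03  6.02471902e-04]
 [ 5.99489266e-04 -7.67691737e-04 -9.99999526e-01]] [-7.29769718e-01  4.46094752e-01  1.49147982e+00 -6.55579371e-05
  1.20499018e+00 -7.25855116e-01]
[ 482.05968862 -346.5148392   325.0598321 ] [[ 9.99999290e-01 -7.20903754e-04  9.49260440e-04]
 [ 4.38633318e-04  9.63055748e-01  2.69301751e-01]
 [-1.10833137e-03 -2.69301143e-01  9.63055381e-01]] 297.3186396354542 297.3186396354542 253.16449739452133 192.16439571222662
```

View pics/w0.png

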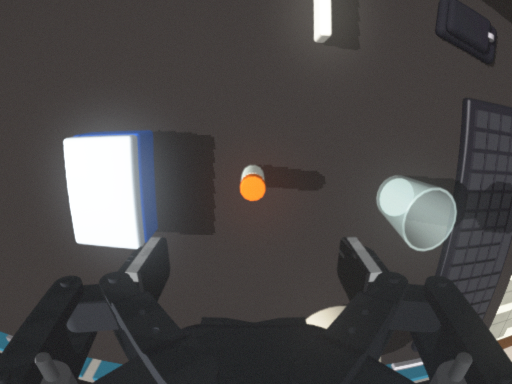

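The wrist view has the orange cap at (253,187), nearly central in x, with the tip box at (105,190), the beaker at (417,210) and the handle end at (322,20). Next I'll cast the cap centre ray onto z=62.

```bash
cat >> h.py <<'E'
def wray(s,u,v,z):
    dx,dy=(np.array(u,float)-s["cx"]),(np.array(v,float)-s["cy"]); r=np.hypot(dx,dy)+1e-9; t=r/s["fx"]
    c=np.stack([np.sin(t)*dx/r,-np.sin(t)*dy/r,-np.cos(t)],-1)@np.array(s["rotation"]).T
    e=np.array(s["eye"]); return e+c*((z-e[2])/c[...,2])[...,None]
def orange(s):
    H,S,V=cv2.split(cv2.cvtColor(s["color"],cv2.COLOR_BGR2HSV)); return (H>3)&(H<22)&(S>140)&(V>100)
E
python3 - <<'E'
from h import *
s=dict(np.load("w0.npz")); m=orange(s).astype(np.uint8)
cs=max(cv2.findContours(m,0,2)[0],key=cv2.contourArea); q=wray(s,cs[:,0,0],cs[:,0,1],62.)
print(cv2.minEnclosingCircle(q[:,:2].astype(np.float32)), cv2.minEnclosingCircle(cs))
v,u=np.nonzero(m); print(np.median(wray(s,u,v,62.),0), np.median(s["range_z"][v,u]))
# handle end
print(wray(s,np.array([314,331]),np.array([36,40]),38.))
E
```

```text
((481.1295166015625, -415.47882080078125), 12.840983390808105) ((252.4439697265625, 187.26292419433594), 13.70288372039795)
[ 480.73773397 -415.17637684   62.        ] 272.7739
[[ 540.41519144 -270.26043749   38.        ]
 [ 557.41388005 -273.05365832   38.        ]]
```

carry_out(
  rows=[
    [8.54,[0,0,3.9],[0,0,0]],
    [8.54,[0,0,3.9],[0,0,0]],
    [8.54,[0,0,3.9],[0,0,0]],
    [8.54,[0,0,2.4],[0,0,0]],
    [8.54,[0,0,1.2],[0,0,0]],
    [2.0,[0,0,0],[0,0,0]],
    [2.0,[0,0,0],[0,0,0]],
    [2.0,[0,0,0],[0,0,0]],
  ],
  grip_force=30,
)

```text
time: 2.4
ee_pos: [482.1, -415.8, 205.7]
eef_rot: [[0.002, 1.0, 0.003], [1.0, -0.002, -0.003], [-0.003, 0.003, -1.0]]
wrist_force: [0.2, 0.6, 0.5]
opening: 0.603
gripper_force: 0.0
```

carry_out(
  rows=[
    [2.0,[0,0,0],[0,0,0]],
    [2.0,[0,0,0],[0,0,0]],
    [2.0,[0,0,0],[0,0,0]],
    [2.0,[0,0,0],[0,0,0]],
    [2.0,[0,0,0],[0,0,0]],
    [2.0,[0,0,0],[0,0,0]],
  ],
)

```text
time: 2.9
ee_pos: [481.7, -415.6, 205.5]
eef_rot: [[0.001, 1.0, 0.002], [1.0, -0.001, -0.002], [-0.002, 0.002, -1.0]]
wrist_force: [-0.6, 0.2, 6.7]
opening: 0.27
gripper_force: 31.4
```

carry_out(
  rows=[
    [2.0,[0,0,-1.0],[0,0,0]],
    [2.0,[0,0,-3.0],[0,0,0]],
    [2.0,[0,0,-3.5],[0,0,0]],
    [2.0,[0,0,-2.5],[0,0,0]],
    [2.0,[2.5,1.0,0],[0,0,0]],
    [2.0,[3.6,1.5,0],[0,0,0]],
    [2.0,[3.6,1.5,0],[0,0,0]],
    [2.0,[3.6,1.5,0],[0,0,0]],
  ],
)

```text
time: 3.57
ee_pos: [536.5, -281.0, 304.6]
eef_rot: [[0.003, 1.0, 0.001], [1.0, -0.003, -0.0], [-0.0, 0.001, -1.0]]
wrist_force: [0.9, 0.1, -1.2]
opening: 0.267
gripper_force: 30.7
```

carry_out(
  rows=[
    [2.0,[3.6,1.0,0],[0,0,0]],
    [2.0,[3.0,0.5,0],[0,0,0]],
    [2.0,[1.6,0,0],[0,0,0]],
    [2.0,[0,0,0],[0,0,0]],
    [2.0,[0,0,0],[0,0,0]],
    [2.0,[0,0,0],[0,0,0]],
  ],
)

```text
time: 4.07
ee_pos: [551.6, -200.9, 304.1]
eef_rot: [[0.002, 1.0, 0.001], [1.0, -0.002, -0.001], [-0.001, 0.001, -1.0]]
wrist_force: [0.0, -0.6, -1.1]
opening: 0.271
gripper_force: 30.7
```

Run:
```python
from h import *
s=optics.snapshot("wrist"); cv2.imwrite("pics/w1.png",s["color"]); np.savez("w1.npz",**s)
o=env.get_obs(); print(o["time"],o["ee_pos"],o["eef_rot"],o["opening"],o["gripper_force"]); print(s["eye"])
```

```text
4.1167 [ 551.51586628 -201.26032512  303.9760626 ] [[ 2.38197752e-03  9.99997074e-01  4.22358437e-04]
 [ 9.99996936e-01 -2.38169225e-03 -6.74638440e-04]
 [-6.73630538e-04  4.23964117e-04 -9.99999683e-01]] 0.26700188462835156 30.741207094397396
[ 552.56830592 -132.37686094  272.88668544]
```

View pics/w1.png

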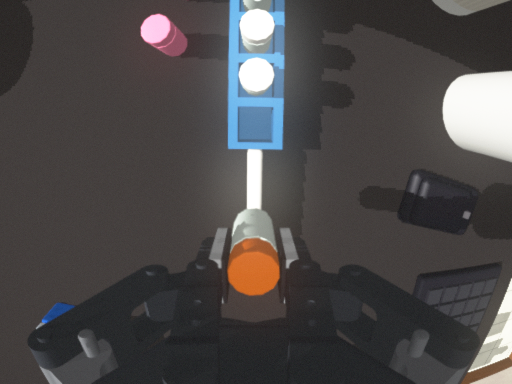

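The wrist view shows the empty front well at about (255,124), the rack's rear edge at v≈149 (u 229–283), the handle below it at (254,180), and the held vial at (254,265) standing straight in the pads.

Run:
```python
from h import *
s=dict(np.load("w1.npz")); H,S,V=cv2.split(cv2.cvtColor(s["color"],cv2.COLOR_BGR2HSV))
b=((H>98)&(H<120)&(S>110)&(V>40)).astype(np.uint8); b[:, :215]=0;b[:,300:]=0; b[160:]=0
for r in (100,110,120,130,140):
    u=np.nonzero(b[r])[0]; print(r,u.min(),u.max(),wray(s,np.array([u.min()-.5,u.max()+.5]),[r,r],34.)[:,:2].round(1).tolist())
for c in(235,245,255,265,275):
    v=np.nonzero(b[:,c])[0].max(); print(c,v,wray(s,np.array([c]),[v+.5],34.)[0].round(1))
    # rim transitions
    print(V[98:152,c].tolist()) if c in(255,) else 0
print(V[124,225:288].tolist())
# handle edges
for r in (155,175,195): 
    u=np.nonzero(V[r,235:275]>170)[0]+235; print(r,u.min(),u.max(),wray(s,np.array([u.min()-.5,u.max()+.5]),[r,r],38.)[:,:2].round(1).tolist())
# held vial cap, z ~ bottom 98 + 62
m=orange(s).astype(np.uint8); cs=max(cv2.findContours(m,0,2)[0],key=cv2.contourArea)
q=wray(s,cs[:,0,0],cs[:,0,1],160.5); print(cv2.minEnclosingCircle(q[:,:2].astype(np.float32)))
```

```text
100 228 283 [[532.3, -123.6], [576.7, -123.6]]
110 228 282 [[532.2, -131.7], [576.0, -131.7]]
120 228 282 [[532.1, -139.7], [576.0, -139.8]]
130 228 282 [[532.0, -147.8], [576.1, -147.8]]
140 228 282 [[531.9, -155.9], [576.2, -155.9]]
235 148 [ 537.9 -162.9   34. ]
245 148 [ 546.  -162.9   34. ]
255 148 [ 554.1 -163.    34. ]
[238, 239, 239, 239, 239, 239, 239, 236, 218, 177, 174, 175, 174, 176, 175, 174, 172, 174, 172, 171, 169, 173, 173, 173, 174, 171, 171, 171, 171, 169, 168, 170, 172, 170, 168, 168, 170, 170, 170, 171, 166, 146, 133, 145, 201, 232, 235, 235, 235, 234, 233, 223, 252, 255]
265 148 [ 562.1 -163.    34. ]
275 148 [ 570.2 -162.9   34. ]
[84, 88, 113, 219, 236, 236, 236, 236, 236, 236, 236, 233, 208, 133, 153, 167, 168, 170, 171, 172, 171, 170, 171, 170, 171, 172, 172, 171, 172, 171, 171, 174, 170, 172, 169, 171, 171, 172, 170, 171, 169, 170, 168, 168, 168, 173, 190, 202, 222, 233, 235, 235, 235, 236, 235, 236, 235, 228, 119, 79, 79, 77, 75]
155 247 261 [[547.3, -167.7], [559.2, -167.7]]
175 247 261 [[547.1, -184.0], [559.3, -184.0]]
195 247 260 [[547.0, -200.9], [558.5, -200.9]]
((552.4038696289062, -198.33534240722656), 14.47111988067627)
```

carry_out(
  rows=[
    [2.0,[2.0,0.1,0],[0,0,0]],
    [2.0,[2.3,0.1,0],[0,0,0]],
    [2.0,[1.5,0.02,0],[0,0,0]],
    [2.0,[0,0,2.0],[0,0,0]],
    [2.0,[0,0,2.2],[0,0,0]],
    [2.0,[0,0,1.2],[0,0,0]],
    [2.0,[0,0,0],[0,0,0]],
    [2.0,[0,0,0],[0,0,0]],
  ],
)

```text
time: 4.78
ee_pos: [553.8, -143.4, 249.4]
eef_rot: [[0.003, 1.0, -0.001], [1.0, -0.003, 0.0], [0.0, -0.001, -1.0]]
wrist_force: [0.5, -0.4, -0.7]
opening: 0.267
gripper_force: 30.7
```

Run:
```python
from h import *
s=optics.snapshot("wrist"); np.savez("w2.npz",**s); t=optics.snapshot("scene"); 
cv2.imwrite("pics/w2.png",np.hstack([cv2.resize(s["color"][150:330,180:330],(400,480)),cv2.resize(t["color"][150:246,170:250],(400,480))]))
o=env.get_obs(); print(o["time"],o["ee_pos"],o["wrist_force"])
```

```text
4.8833 [ 554.31693671 -143.18443561  250.6726777 ] [-1.00280847 -0.84400136 -0.00408417]
```

View pics/w2.png

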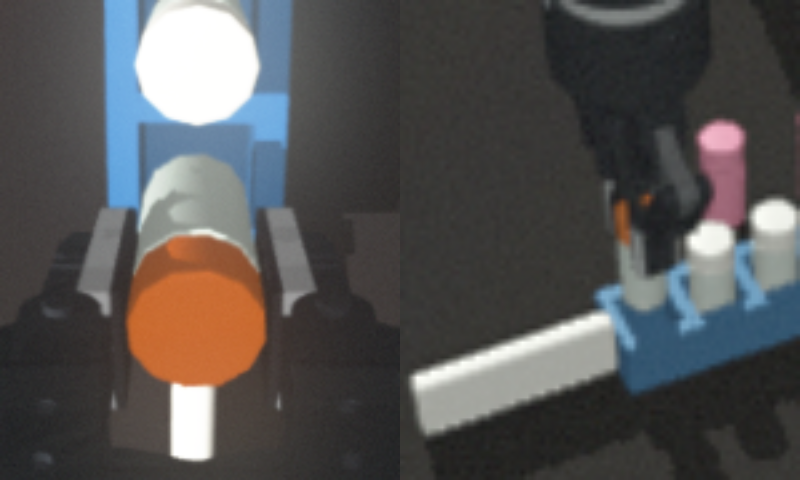

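The wrist crop (left) shows the vial over the well, and the scene crop (right) shows it just above the front well's rim. It's aligned, so I'll lower it.

carry_out(
  rows=[
    [2.0,[0,0,0.7],[0,0,0]],
    [2.0,[0,0,0.7],[0,0,0]],
    [2.0,[0,0,0.5],[0,0,0]],
    [2.0,[0,0,0.3],[0,0,0]],
    [2.0,[0,0,0],[0,0,0]],
  ],
)

```text
time: 5.3
ee_pos: [553.6, -142.1, 226.8]
eef_rot: [[0.001, 1.0, -0.002], [1.0, -0.001, 0.0], [0.0, -0.002, -1.0]]
wrist_force: [0.4, 0.1, -0.7]
opening: 0.27
gripper_force: 30.7
```

carry_out(
  rows=[
    [2.0,[0,0,0.5],[0,0,0]],
    [2.0,[0,0,0.4],[0,0,0]],
    [2.0,[0,0,0.2],[0,0,0]],
    [2.0,[0,0,0],[0,0,0]],
    [2.0,[0,0,0],[0,0,0]],
  ],
)

```text
time: 5.72
ee_pos: [553.9, -142.2, 216.6]
eef_rot: [[0.001, 1.0, -0.0], [1.0, -0.001, -0.0], [-0.0, -0.0, -1.0]]
wrist_force: [0.7, 0.3, -0.2]
opening: 0.268
gripper_force: 30.7
```

carry_out(
  rows=[
    [2.0,[0,0,0.1],[0,0,0]],
    [2.0,[0,0,0.1],[0,0,0]],
    [2.0,[0,0,0.1],[0,0,0]],
    [2.0,[0,0,0],[0,0,0]],
  ],
)

```text
time: 6.05
ee_pos: [553.9, -142.2, 213.7]
eef_rot: [[0.001, 1.0, 0.0], [1.0, -0.001, -0.0], [-0.0, 0.0, -1.0]]
wrist_force: [0.3, -0.4, -0.5]
opening: 0.269
gripper_force: 30.8
```

carry_out(
  rows=[
    [3.0,[0,0,0],[0,0,0]],
    [4.0,[0,0,0],[0,0,0]],
    [5.0,[0,0,0],[0,0,0]],
    [5.0,[0,0,0],[0,0,0]],
    [5.0,[0,0,-2.5],[0,0,0]],
    [5.0,[0,0,-3.5],[0,0,0]],
    [5.0,[-2.5,0,-1.0],[0,0,0]],
    [5.0,[-3.0,0,0],[0,0,0]],
  ],
)

```text
time: 6.72
ee_pos: [554.9, -196.8, 287.6]
eef_rot: [[-0.002, 1.0, 0.007], [1.0, 0.002, -0.002], [-0.002, 0.007, -1.0]]
wrist_force: [-0.6, 0.6, 0.0]
opening: 0.588
gripper_force: 0.0
```

carry_out(
  rows=[
    [5.0,[-3.0,0,0],[0,0,0]],
    [5.0,[-1.6,0,0],[0,0,0]],
    [5.0,[0,0,0],[0,0,0]],
    [5.0,[0,0,0],[0,0,0]],
  ],
)

```text
time: 7.05
ee_pos: [553.5, -243.6, 283.3]
eef_rot: [[0.003, 1.0, -0.001], [1.0, -0.003, 0.001], [0.001, -0.001, -1.0]]
wrist_force: [0.5, 0.5, -0.3]
opening: 0.583
gripper_force: 0.0
```

Run:
```python
from h import *
s=optics.snapshot("wrist"); np.savez("w3.npz",**s); t=optics.snapshot("scene"); 
cv2.imwrite("pics/w3.png",np.hstack([s["color"][:,150:362],cv2.resize(t["color"][150:246,170:320],(600,384))])[:, :800])
o=env.get_obs(); print(o["time"],o["ee_pos"],o["wrist_force"])
m=orange(s).astype(np.uint8); cs=max(cv2.findContours(m,0,2)[0],key=cv2.contourArea)
q=wray(s,cs[:,0,0],cs[:,0,1],70.); print(cv2.minEnclosingCircle(q[:,:2].astype(np.float32)))
H,S,V=cv2.split(cv2.cvtColor(s["color"],cv2.COLOR_BGR2HSV))
for r in range(150,290,15):
    u=np.nonzero((V[r,225:285]>150)&(S[r,225:285]<60))[0]+225
    if len(u): print(r,u.min(),u.max(),wray(s,np.array([u.min()-.5,u.max()+.5]),[r,r],38.)[:,:2].round(1).tolist())
P=pts(t); mo=orange(t)&(P[...,2]>20)&(P[...,2]<90); print("capZ",np.percentile(P[mo],[5,50,95],axis=0))
```

```text
7.15 [ 553.59781875 -242.29721651  283.31837231] [ 0.2267386  -0.32185615 -0.23573594]
((554.3911743164062, -143.42596435546875), 11.557719230651855)
150 243 260 [[546.5, -203.1], [559.5, -203.1]]
165 243 260 [[546.4, -214.1], [559.6, -214.2]]
180 243 259 [[546.3, -225.4], [558.8, -225.5]]
195 243 259 [[546.1, -237.0], [558.9, -237.0]]
210 243 259 [[546.0, -248.9], [558.9, -248.9]]
225 243 258 [[545.8, -261.2], [558.2, -261.2]]
capZ [[ 548.92354022 -153.90963647   59.15353285]
 [ 560.88193291 -143.91955777   68.13239708]
 [ 567.7382837  -133.79039048   72.16836391]]
```

View pics/w3.png

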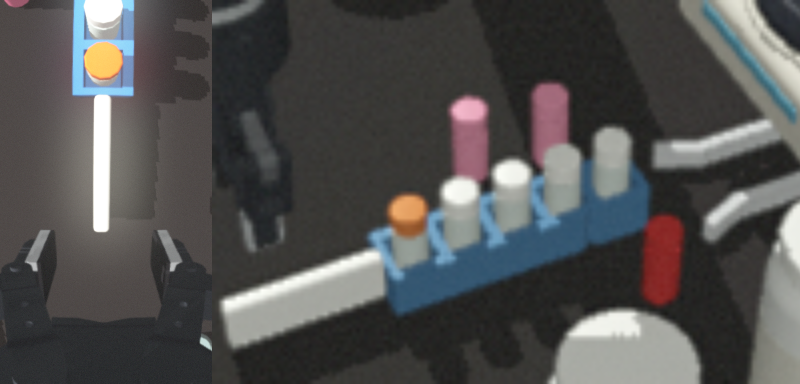

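The vial is seated: its cap centre is at (554.4,-143.4) and level with its neighbours at z≈70. Next I'll look at the rails and nose together in the wrist camera before gripping the handle.

carry_out(
  rows=[
    [5.0,[2.5,0.1,-1.0],[0,0,0]],
    [5.0,[4.0,0.1,-1.0],[0,0,0]],
    [5.0,[4.0,0,0],[0,0,0]],
    [5.0,[4.0,0,0],[0,0,0]],
    [5.0,[2.5,0,0],[0,0,0]],
    [5.0,[1.5,0,0],[0,0,0]],
    [5.0,[0,0,0],[0,0,0]],
    [5.0,[0,0,0],[0,0,0]],
  ],
)

```text
time: 7.82
ee_pos: [555.7, -56.5, 303.7]
eef_rot: [[-0.002, 1.0, -0.0], [1.0, 0.002, -0.0], [-0.0, -0.0, -1.0]]
wrist_force: [0.4, -0.7, 0.2]
opening: 0.587
gripper_force: 0.0
```

Run:
```python
from h import *
s=optics.snapshot("wrist"); np.savez("w4.npz",**s); cv2.imwrite("pics/w4.png",s["color"])
o=env.get_obs(); print(o["time"],o["ee_pos"],s["eye"])
```

```text
7.8667 [555.8485193  -57.49337835 303.69979898] [556.45700103  11.99741607 272.53673171]
```

View pics/w4.png

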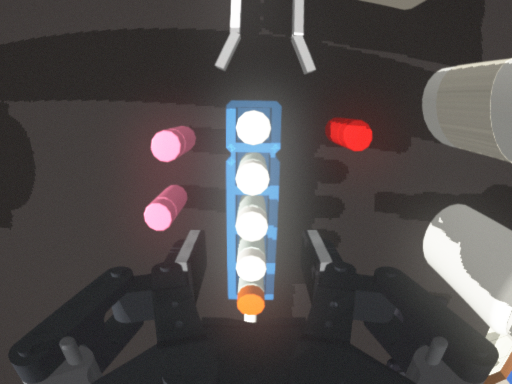

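The picture shows the rails at top (straight parts at u≈236 and 298, flaring below v≈35), the nose edge at v≈102, and the rack between u 227 and 281.

Run:
```python
from h import *
s=dict(np.load("w4.npz")); H,S,V=cv2.split(cv2.cvtColor(s["color"],cv2.COLOR_BGR2HSV))
m=(V>120)&(S<60)
L=[];R=[]
for r in range(0,72,4):
    a=np.nonzero(m[r,205:255])[0]+205; b=np.nonzero(m[r,275:325])[0]+275
    if len(a) and len(b):
        q=wray(s,np.array([a.min()-.5,a.max()+.5,b.min()-.5,b.max()+.5]),[r]*4,16.)
        print(r,q[:,0].round(1),q[0,1].round(1),"inner c",(q[1,0]+q[2,0])/2, "w",q[2,0]-q[1,0])
        if r<=28: L.append([q[0,1],q[1,0]]);R.append([q[0,1],q[2,0]])
for A in(L,R): print(np.polyfit(*np.array(A).T,1))
b=(H>98)&(H<120)&(S>110)&(V>40); E=[]
for r in range(110,290,12):
    u=np.nonzero(b[r,215:295])[0]+215
    q=wray(s,np.array([u.min()-.5,u.max()+.5]),[r,r],34.); E.append([q[0,1],q[0,0],q[1,0]])
E=np.array(E); print(E.round(1)); print("rack",np.polyfit(E[:,0],E[:,1],1),np.polyfit(E[:,0],E[:,2],1))
v=[np.nonzero(b[:,c])[0].min() for c in(232,240,250,260,270,276)]; print(v,wray(s,np.array([232,276]),np.array([v[0],v[-1]])-.5,34.))
for u,c in((253.5,127.5),(252.5,174.5),(252,219),(251,265)): pass
P=[]
for n in("top","scene"):
    t=dict(np.load(n+"0.npz"));X=pts(t); k=(X[...,2]>123)&(X[...,2]<135)&(X[...,1]>85)&(X[...,1]<310)&(X[...,0]>440)&(X[...,0]<700)
    print(n,cv2.minAreaRect(X[k][:,:2].astype(np.float32)))
```

```text
0 [536.5 546.  591.1 600. ] 112.6 inner c 568.587055412048 w 45.11180841881969
4 [535.7 545.2 591.1 599.9] 108.7 inner c 568.1349936019974 w 45.87426573187031
8 [535.7 545.2 591.  599.8] 104.8 inner c 568.1170581234555 w 45.778605508033706
12 [535.8 545.3 590.9 599.7] 100.9 inner c 568.1007941646917 w 45.68955399795425
16 [535.8 545.3 590.9 599.7] 97.0 inner c 568.0861744062743 w 45.60699448030732
20 [535.9 545.3 590.  599.6] 93.2 inner c 567.638025155479 w 44.66052132241941
24 [535.  545.3 589.9 599.5] 89.4 inner c 567.6273076494119 w 44.59200242756822
28 [535.9 544.5 589.9 599.5] 85.7 inner c 567.1909705282794 w 45.38381511744308
32 [536.  544.5 589.8 599.4] 81.9 inner c 567.1837989608762 w 45.32626464295117
36 [534.3 544.5 589.  598.5] 78.3 inner c 566.7456722255579 w 44.40997709110377
40 [532.6 543.7 589.8 600.2] 74.6 inner c 566.7478834626933 w 46.08076241966046
44 [530.9 542.  591.5 601.1] 71.0 inner c 566.7581776926917 w 49.471335346964906
48 [529.2 540.3 593.2 602.8] 67.5 inner c 566.7706552609537 w 52.8670029226771
52 [528.4 538.7 594.1 604.5] 63.9 inner c 566.3520084193691 
[... 511 characters left out ...]
36.3  541.2]
 [ -36.1  533.7  541.1]
 [ -46.2  534.3  541. ]
 [ -56.6  534.1  576.8]
 [ -67.1  533.9  540.7]
 [ -78.   533.6  540.5]
 [ -89.2  533.3  576.8]
 [-100.8  532.9  540.9]
 [-112.9  532.5  540.6]
 [-125.4  532.1  576.1]
 [-138.6  532.5  540. ]]
rack [1.64685579e-02 5.34700469e+02] [-4.42282226e-02  5.48069469e+02]
[np.int64(101), np.int64(101), np.int64(103), np.int64(103), np.int64(103), np.int64(103)] [[539.53952077  20.38524264  34.        ]
 [574.37760205  18.86052079  34.        ]]
top ((566.24560546875, 199.1484832763672), (211.52615356445312, 257.05078125), 88.10459899902344)
scene ((568.771728515625, 197.61477661132812), (214.119140625, 257.1509094238281), 88.51060485839844)
```

Lane yaw is about 0.030 (x grows with y) with the mouth near (567,79). Rack yaw is about 0.015 with its nose at y≈20. I'll move back over the handle, tilt 14.3° so the wrist and camera stay clear of the head, and yaw to match the rack.

carry_out(
  rows=[
    [5.0,[-2.5,0,0],[0,0,0]],
    [5.0,[-4.0,-0.1,0],[0,0,0]],
    [5.0,[-4.0,-0.1,0],[0,0,0]],
    [5.0,[-4.0,-0.1,0],[0,0,0]],
    [5.0,[-4.0,-0.04,0],[0,0,0]],
    [5.0,[-3.5,0,0],[0,0,0]],
    [5.0,[-1.1,0,0],[0,0,0]],
    [5.0,[0,0,0],[0,0,0.8]],
  ],
)

```text
time: 8.53
ee_pos: [551.5, -292.9, 303.3]
eef_rot: [[0.021, 1.0, 0.0], [1.0, -0.021, -0.001], [-0.001, 0.0, -1.0]]
wrist_force: [-0.7, 0.5, 0.0]
opening: 0.582
gripper_force: 0.0
```

carry_out(
  rows=[
    [5.0,[0,0,0],[0,7.16,0]],
    [5.0,[0,0,0],[0,7.16,0]],
    [5.0,[0,0,0],[0,0,0]],
    [5.0,[0,0,0],[0,0,0]],
    [5.0,[0,0,0],[0,0,0]],
  ],
)

```text
time: 8.95
ee_pos: [552.2, -288.4, 303.6]
eef_rot: [[0.015, 1.0, 0.003], [0.969, -0.015, 0.245], [0.245, -0.001, -0.97]]
wrist_force: [0.6, -0.1, -1.1]
opening: 0.587
gripper_force: 0.0
```

Run:
```python
from h import *
o=env.get_obs(); R=np.array(o["eef_rot"]);p=np.array(o["ee_pos"]); print(o["time"],p,R.round(3),o["joint_pos"].round(2))
G=p+155*R[:,2]; print(G, R.T@(np.array([552.4,-250,28])-G))
```

```text
8.95 [ 552.23587175 -288.43647424  303.64397979] [[ 0.015  1.     0.003]
 [ 0.969 -0.015  0.245]
 [ 0.245 -0.001 -0.97 ]] [-0.55  0.5   1.56  0.23  1.22 -0.63]
[ 552.69584994 -250.46751213  153.36708091] [-30.2632637   -0.21789579 121.66058714]
```

carry_out(
  rows=[
    [5.0,[-0.7,0,2.8],[0,0,0]],
    [5.0,[-0.9,0,3.6],[0,0,0]],
    [5.0,[-0.8,0,3.2],[0,0,0]],
    [5.0,[-0.45,0,1.8],[0,0,0]],
    [5.0,[-0.17,0,0.7],[0,0,0]],
    [5.0,[0,0,0],[0,0,0]],
    [3.0,[0,0,0],[0,0,0]],
    [3.0,[0,0,0],[0,0,0]],
  ],
)

```text
time: 9.62
ee_pos: [553.1, -288.6, 180.9]
eef_rot: [[0.014, 1.0, 0.007], [0.969, -0.015, 0.245], [0.245, 0.003, -0.969]]
wrist_force: [0.8, 0.1, 0.1]
opening: 0.35
gripper_force: 0.0
```

carry_out(
  rows=[
    [2.0,[0,0,0],[0,0,0]],
    [1.5,[0,0,0],[0,0,0]],
    [1.0,[0,0,0],[0,0,0]],
    [0.8,[0,0,0],[0,0,0]],
    [0.5,[0,0,0],[0,0,0]],
    [0.5,[0,0,0],[0,0,0]],
    [0.5,[0,0,0],[0,0,0]],
  ],
  grip_force=30,
)

```text
time: 10.2
ee_pos: [552.3, -288.9, 180.1]
eef_rot: [[0.014, 1.0, 0.004], [0.969, -0.015, 0.247], [0.247, 0.001, -0.969]]
wrist_force: [-2.0, -1.2, 5.9]
opening: 0.133
gripper_force: 31.9
```

carry_out(
  rows=[
    [0.5,[0.01,0,-0.05],[0,0,0]],
    [0.5,[0.49,0.1,0.12],[-0.04,0,0.17]],
    [0.5,[0.49,0.1,0.12],[-0.04,0,0.17]],
    [0.5,[0.49,0.1,0.12],[-0.04,0,0.17]],
    [0.5,[0.49,0.1,0.12],[-0.04,0,0.17]],
    [0.5,[0.49,0.1,0.12],[-0.04,0,0.17]],
    [0.5,[0,0,0],[0,0,0]],
    [0.5,[0,0,0],[0,0,0]],
  ],
)

```text
time: 10.87
ee_pos: [558.1, -263.9, 180.4]
eef_rot: [[0.029, 1.0, 0.009], [0.969, -0.03, 0.246], [0.246, 0.001, -0.969]]
wrist_force: [-0.3, -2.5, 4.2]
opening: 0.133
gripper_force: 31.6
```

```bash
cat > chk.py <<'E'
from h import *
o=env.get_obs(); R=np.array(o["eef_rot"]);p=np.array(o["ee_pos"]); print(o["time"],p.round(1),R.round(3)[1:].tolist(),np.round(o["wrist_force"],1),"G",(p+155*R[:,2]).round(1))
t=optics.snapshot("top");X=pts(t);H,S,V=cv2.split(cv2.cvtColor(t["color"],cv2.COLOR_BGR2HSV))
m=((S<60)&(V>100)&(X[...,2]>60)&(X[...,2]<76)&(abs(X[...,0]-560)<30)&(X[...,1]>-130)&(X[...,1]<80))|(orange(t)&(X[...,2]>50))
k,l,st,c=cv2.connectedComponentsWithStats(m.astype(np.uint8)); q=np.array([np.median(X[l==i],0) for i in range(1,k) if st[i,4]>15]); print(q.round(1)); print(np.polyfit(q[:,1],q[:,0],1))
E
python3 chk.py
```

```text
10.8667 [ 558.1 -263.9  180.4] [[0.969, -0.03, 0.246], [0.246, 0.001, -0.969]] [-0.3 -2.5  4.2] G [ 559.5 -225.7   30.2]
[[ 563.3   27.9   69.3]
 [ 562.    -9.6   69.2]
 [ 561.7  -44.2   68.8]
 [ 560.3  -81.9   69. ]
 [ 560.5 -116.3   69.4]]
[2.01409677e-02 5.62477338e+02]
```

carry_out(
  rows=[
    [0.5,[0.58,0,0.15],[0,0,0]],
    [0.5,[0.58,0,0.15],[0,0,0]],
    [0.5,[0.58,0,0.15],[0,0,0]],
    [0.5,[0.58,0,0.15],[0,0,0]],
    [0.5,[0.29,0,0.07],[0,0,0]],
    [0.5,[0,0,0],[0,0,0]],
    [0.5,[0,0,0],[0,0,0]],
  ],
)

```text
time: 11.5
ee_pos: [559.2, -237.2, 180.4]
eef_rot: [[0.03, 1.0, 0.01], [0.969, -0.031, 0.246], [0.246, 0.002, -0.969]]
wrist_force: [-0.0, -3.0, 5.0]
opening: 0.134
gripper_force: 31.8
```

```bash
cat >> chk.py <<'E'
cv2.imwrite("pics/t4.png",cv2.resize(t["color"][160:215,195:315],None,fx=6,fy=6,interpolation=2))
E
python3 chk.py
```

```text
11.5 [ 559.2 -237.2  180.4] [[0.969, -0.031, 0.246], [0.246, 0.002, -0.969]] [-0. -3.  5.] G [ 560.7 -199.1   30.2]
[[566.1  52.3  70.4]
 [563.9  17.8  69.3]
 [564.5 -16.9  68.9]
 [562.4 -54.3  68.5]
 [563.4 -88.8  68.8]]
[1.95749723e-02 5.64404986e+02]
```

View pics/t4.png

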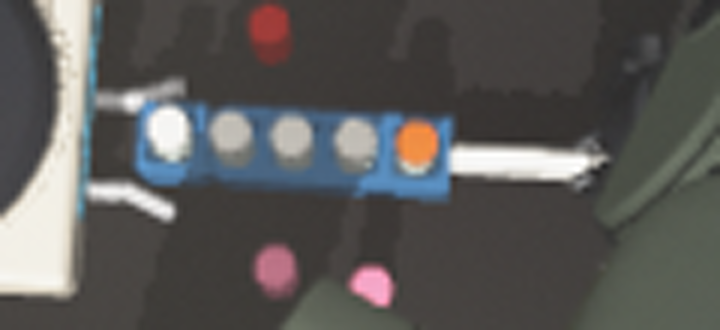

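The crop shows the nose at (140,145) just entering the straight rails, roughly centred. I'll continue slowly and watch the side force.

carry_out(
  rows=[
    [0.5,[0.29,0,0.07],[0,0,0]],
    [0.5,[0.39,0,0.1],[0,0,0]],
    [0.5,[0.39,0,0.1],[0,0,0]],
    [0.5,[0.39,0,0.1],[0,0,0]],
    [0.5,[0.39,0,0.1],[0,0,0]],
    [0.5,[0,0,0],[0,0,0]],
  ],
)

```text
time: 12.05
ee_pos: [559.7, -218.2, 180.5]
eef_rot: [[0.029, 1.0, 0.01], [0.969, -0.03, 0.245], [0.245, 0.002, -0.97]]
wrist_force: [-0.9, -4.9, 5.0]
opening: 0.134
gripper_force: 32.0
```

carry_out(
  rows=[
    [0.5,[0.39,0,0.1],[0,0,0]],
    [0.5,[0.39,0,0.1],[0,0,0]],
    [0.5,[0.39,0,0.1],[0,0,0]],
    [0.5,[0.39,0,0.1],[0,0,0]],
    [0.5,[0.39,0,0.1],[0,0,0]],
    [0.5,[0,0,0],[0,0,0]],
  ],
)

```text
time: 12.55
ee_pos: [560.2, -198.1, 180.5]
eef_rot: [[0.029, 1.0, 0.009], [0.969, -0.03, 0.245], [0.245, 0.002, -0.97]]
wrist_force: [-1.2, -5.5, 5.3]
opening: 0.136
gripper_force: 32.0
```

carry_out(
  rows=[
    [0.5,[0.41,-0.05,0.05],[0,0,0]],
    [0.5,[0.41,-0.05,0.05],[0,0,0]],
    [0.5,[0.39,0,0.1],[0,0,0]],
    [0.5,[0.39,0,0.1],[0,0,0]],
    [0.5,[0.39,0,0.1],[0,0,0]],
    [0.5,[0,0,0],[0,0,0]],
  ],
)

```text
time: 13.05
ee_pos: [559.4, -176.0, 180.4]
eef_rot: [[0.03, 1.0, 0.006], [0.968, -0.031, 0.248], [0.249, -0.001, -0.969]]
wrist_force: [0.3, 0.4, -1.9]
opening: 0.133
gripper_force: 30.7
```

carry_out(
  rows=[
    [0.5,[0.39,0,0.1],[0,0,0]],
    [0.5,[0.39,0,0.1],[0,0,0]],
    [0.5,[0.39,0,0.1],[0,0,0]],
    [0.5,[0.39,0,0.1],[0,0,0]],
    [0.5,[0.39,0,0.1],[0,0,0]],
    [0.5,[0,0,0],[0,0,0]],
  ],
)

```text
time: 13.55
ee_pos: [559.9, -155.8, 180.5]
eef_rot: [[0.03, 1.0, 0.006], [0.968, -0.03, 0.248], [0.249, -0.001, -0.969]]
wrist_force: [0.3, 1.9, -3.1]
opening: 0.134
gripper_force: 30.5
```

carry_out(
  rows=[
    [0.5,[0.38,0,0.14],[0,0,0]],
    [0.5,[0.39,0,0.1],[0,0,0]],
    [0.5,[0.39,0,0.1],[0,0,0]],
    [0.5,[0.39,0,0.1],[0,0,0]],
    [0.5,[0.39,0,0.1],[0,0,0]],
    [0.5,[0.39,0,0.1],[0,0,0]],
    [0.5,[0,0,0],[0,0,0]],
  ],
)

```text
time: 14.13
ee_pos: [560.9, -131.8, 180.4]
eef_rot: [[0.03, 1.0, 0.007], [0.968, -0.03, 0.248], [0.248, -0.0, -0.969]]
wrist_force: [0.3, 0.1, -0.6]
opening: 0.136
gripper_force: 30.7
```

carry_out(
  rows=[
    [0.5,[0.39,0,0.1],[0,0,0]],
    [0.5,[0.39,0,0.1],[0,0,0]],
    [0.5,[0.39,0,0.1],[0,0,0]],
    [0.5,[0.39,0,0.1],[0,0,0]],
    [0.5,[0.39,0,0.1],[0,0,0]],
    [0.5,[0,0,0],[0,0,0]],
  ],
)

```text
time: 14.63
ee_pos: [561.5, -111.8, 180.4]
eef_rot: [[0.03, 1.0, 0.007], [0.968, -0.03, 0.248], [0.248, -0.0, -0.969]]
wrist_force: [1.0, -0.9, 0.4]
opening: 0.132
gripper_force: 31.0
```

carry_out(
  rows=[
    [0.5,[0.19,0,0.05],[0,0,0]],
    [0.5,[0.19,0,0.05],[0,0,0]],
    [0.5,[0.19,0,0.05],[0,0,0]],
    [0.5,[0.19,0,0.05],[0,0,0]],
    [0.5,[0.19,0,0.05],[0,0,0]],
    [0.5,[0,0,0],[0,0,0]],
  ],
)

```text
time: 15.13
ee_pos: [561.9, -102.7, 180.4]
eef_rot: [[0.03, 1.0, 0.008], [0.968, -0.031, 0.247], [0.247, 0.0, -0.969]]
wrist_force: [-0.1, -2.8, 1.7]
opening: 0.135
gripper_force: 31.3
```

carry_out(
  rows=[
    [0.5,[0.19,0,0.05],[0,0,0]],
    [0.5,[0.19,0,0.05],[0,0,0]],
    [0.5,[0.19,0,0.05],[0,0,0]],
    [0.5,[0.19,0,0.05],[0,0,0]],
    [0.5,[0.19,0,0.05],[0,0,0]],
    [0.5,[0,0,0],[0,0,0]],
  ],
)

```text
time: 15.63
ee_pos: [562.2, -93.0, 180.4]
eef_rot: [[0.029, 1.0, 0.008], [0.969, -0.031, 0.247], [0.247, 0.0, -0.969]]
wrist_force: [-0.3, -4.4, 3.4]
opening: 0.137
gripper_force: 31.5
```

carry_out(
  rows=[
    [0.5,[0.2,0,0.015],[0,0,0]],
    [0.5,[0.194,0,0.049],[0,0,0]],
    [0.5,[0.194,0,0.049],[0,0,0]],
    [0.5,[0.194,0,0.049],[0,0,0]],
    [0.5,[0,0,0],[0,0,0]],
  ],
)

```text
time: 16.05
ee_pos: [562.2, -84.6, 180.4]
eef_rot: [[0.03, 1.0, 0.007], [0.968, -0.031, 0.248], [0.248, -0.001, -0.969]]
wrist_force: [-0.7, -2.8, 1.8]
opening: 0.134
gripper_force: 31.1
```

carry_out(
  rows=[
    [0.5,[0.194,0,0.049],[0,0,0]],
    [0.5,[0.194,0,0.049],[0,0,0]],
    [0.5,[0.194,0,0.049],[0,0,0]],
    [0.5,[0.194,0,0.049],[0,0,0]],
    [0.5,[0,0,0],[0,0,0]],
  ],
)

```text
time: 16.47
ee_pos: [562.4, -76.6, 180.4]
eef_rot: [[0.03, 1.0, 0.007], [0.968, -0.031, 0.248], [0.248, -0.001, -0.969]]
wrist_force: [-0.7, -2.5, -0.1]
opening: 0.134
gripper_force: 31.0
```

carry_out(
  rows=[
    [0.5,[0.194,0,0.049],[0,0,0]],
    [0.5,[0.194,0,0.049],[0,0,0]],
    [0.5,[0.194,0,0.049],[0,0,0]],
    [0.5,[0.194,0,0.049],[0,0,0]],
    [0.5,[0,0,0],[0,0,0]],
  ],
)

```text
time: 16.88
ee_pos: [562.6, -69.7, 180.5]
eef_rot: [[0.03, 1.0, 0.007], [0.969, -0.031, 0.246], [0.246, -0.0, -0.969]]
wrist_force: [-1.5, -8.5, 0.6]
opening: 0.132
gripper_force: 31.4
```

carry_out(
  rows=[
    [0.5,[0.194,0,0.049],[0,0,0]],
    [0.5,[0.194,0,0.049],[0,0,0]],
    [0.5,[0.194,0,0.049],[0,0,0]],
    [0.5,[0.194,0,0.049],[0,0,0]],
    [0.5,[0,0,0],[0,0,0]],
  ],
)

```text
time: 17.3
ee_pos: [562.8, -61.4, 180.4]
eef_rot: [[0.03, 1.0, 0.007], [0.969, -0.031, 0.246], [0.246, -0.001, -0.969]]
wrist_force: [-1.5, -6.7, 0.6]
opening: 0.134
gripper_force: 31.3
```

The roller has been met: force rose to 8.5 N near TCP y=-70. Home should be near y=-30 to -22.

carry_out(
  rows=[
    [0.5,[0.194,0,0.049],[0,0,0]],
    [0.5,[0.194,0,0.049],[0,0,0]],
    [0.5,[0.194,0,0.049],[0,0,0]],
    [0.5,[0.194,0,0.049],[0,0,0]],
    [0.5,[0,0,0],[0,0,0]],
  ],
)

```text
time: 17.72
ee_pos: [563.1, -53.4, 180.4]
eef_rot: [[0.03, 1.0, 0.007], [0.969, -0.031, 0.246], [0.247, -0.001, -0.969]]
wrist_force: [-0.7, -6.3, 0.8]
opening: 0.135
gripper_force: 31.2
```

carry_out(
  rows=[
    [0.5,[0.194,0,0.049],[0,0,0]],
    [0.5,[0.194,0,0.049],[0,0,0]],
    [0.5,[0.194,0,0.049],[0,0,0]],
    [0.5,[0.194,0,0.049],[0,0,0]],
    [0.5,[0,0,0],[0,0,0]],
  ],
)

```text
time: 18.13
ee_pos: [563.5, -45.2, 180.4]
eef_rot: [[0.03, 1.0, 0.008], [0.969, -0.031, 0.247], [0.247, -0.0, -0.969]]
wrist_force: [0.1, -4.4, -0.2]
opening: 0.135
gripper_force: 31.1
```

carry_out(
  rows=[
    [0.5,[0.097,0,0.025],[0,0,0]],
    [0.5,[0.097,0,0.025],[0,0,0]],
    [0.5,[0.097,0,0.025],[0,0,0]],
    [0.5,[0.097,0,0.025],[0,0,0]],
    [0.5,[0,0,0],[0,0,0]],
  ],
)

```text
time: 18.55
ee_pos: [563.8, -41.3, 180.4]
eef_rot: [[0.03, 1.0, 0.008], [0.969, -0.031, 0.247], [0.247, 0.0, -0.969]]
wrist_force: [0.6, -4.7, 0.1]
opening: 0.134
gripper_force: 31.0
```

carry_out(
  rows=[
    [0.5,[0.097,0,0.025],[0,0,0]],
    [0.5,[0.097,0,0.025],[0,0,0]],
    [0.5,[0.097,0,0.025],[0,0,0]],
    [0.5,[0.097,0,0.025],[0,0,0]],
    [0.5,[0,0,0],[0,0,0]],
  ],
)

```text
time: 18.97
ee_pos: [563.9, -37.3, 180.5]
eef_rot: [[0.03, 1.0, 0.008], [0.969, -0.031, 0.247], [0.247, 0.0, -0.969]]
wrist_force: [1.0, -5.1, -0.0]
opening: 0.138
gripper_force: 31.0
```

carry_out(
  rows=[
    [0.5,[0.097,0,0.025],[0,0,0]],
    [0.5,[0.097,0,0.025],[0,0,0]],
    [0.5,[0.097,0,0.025],[0,0,0]],
    [0.5,[0,0,0],[0,0,0]],
  ],
)

```text
time: 19.3
ee_pos: [564.0, -34.2, 180.5]
eef_rot: [[0.03, 1.0, 0.008], [0.969, -0.031, 0.247], [0.247, 0.0, -0.969]]
wrist_force: [1.4, -5.7, -0.5]
opening: 0.135
gripper_force: 31.0
```

carry_out(
  rows=[
    [0.5,[0.097,0.03,0.025],[0,0,0]],
    [0.5,[0.097,0.02,0.025],[0,0,0]],
    [0.5,[0.097,0,0.025],[0,0,0]],
    [0.5,[0,0,0],[0,0,0]],
  ],
)

```text
time: 19.63
ee_pos: [564.4, -30.7, 180.4]
eef_rot: [[0.03, 1.0, 0.007], [0.968, -0.031, 0.248], [0.248, -0.001, -0.969]]
wrist_force: [0.6, -1.9, -0.6]
opening: 0.132
gripper_force: 30.9
```

carry_out(
  rows=[
    [0.5,[0.097,0,0.025],[0,0,0]],
    [0.5,[0.097,0,0.025],[0,0,0]],
    [0.5,[0,0,0],[0,0,0]],
  ],
)

```text
time: 19.88
ee_pos: [564.5, -29.0, 180.5]
eef_rot: [[0.029, 1.0, 0.007], [0.969, -0.03, 0.247], [0.247, -0.0, -0.969]]
wrist_force: [1.8, -4.1, -1.1]
opening: 0.138
gripper_force: 30.8
```

carry_out(
  rows=[
    [0.5,[0.097,0,0.025],[0,0,0]],
    [0.5,[0.097,0,0.025],[0,0,0]],
    [0.5,[0,0,0],[0,0,0]],
  ],
)

```text
time: 20.13
ee_pos: [564.6, -28.1, 180.5]
eef_rot: [[0.029, 1.0, 0.008], [0.969, -0.03, 0.245], [0.245, 0.001, -0.97]]
wrist_force: [0.1, -9.9, -0.3]
opening: 0.133
gripper_force: 31.2
```

Force fell to 1.9 N at y≈-31, where the catch dropped in, then rose to 10 N on the buffer. I'll push a hair more and let go.

carry_out(
  rows=[
    [0.5,[0.05,0,0.012],[0,0,0]],
    [0.5,[0,0,0],[0,0,0]],
    [0.5,[0,0,0],[0,0,0]],
  ],
)

```text
time: 20.38
ee_pos: [564.6, -28.0, 180.6]
eef_rot: [[0.029, 1.0, 0.008], [0.969, -0.03, 0.244], [0.244, 0.001, -0.97]]
wrist_force: [-0.7, -10.8, -0.2]
opening: 0.128
gripper_force: 31.3
```

carry_out(
  rows=[
    [2.0,[0,0,0],[0,0,0]],
    [3.5,[0,0,0],[0,0,0]],
    [5.0,[0,0,0],[0,0,0]],
    [5.0,[0,0,0],[0,0,0]],
    [5.0,[0,0,0],[0,0,0]],
  ],
)

```text
time: 20.8
ee_pos: [564.5, -26.1, 180.5]
eef_rot: [[0.029, 1.0, 0.007], [0.968, -0.03, 0.248], [0.248, -0.001, -0.969]]
wrist_force: [0.3, 0.6, 0.2]
opening: 0.588
gripper_force: 0.0
```

```bash
cat > hn.py <<'E'
from h import *
o=env.get_obs(); print(o["time"],o["ee_pos"].round(1),np.round(o["wrist_force"],1),o["opening"])
s=optics.snapshot("wrist"); np.savez("w5.npz",**s)
m=orange(s).astype(np.uint8); cs=max(cv2.findContours(m,0,2)[0],key=cv2.contourArea); q=wray(s,cs[:,0,0],cs[:,0,1],70.); print("cap",cv2.minEnclosingCircle(q[:,:2].astype(np.float32)))
cv2.imwrite("pics/w5.png",s["color"])
E
python3 hn.py
```

```text
20.8 [564.5 -26.1 180.5] [0.3 0.6 0.2] 0.5882522679078983
cap ((569.6915893554688, 100.46419525146484), 5.336792469024658)
```

carry_out(
  rows=[
    [5.0,[0,0,-1.5],[0,0,0]],
    [5.0,[0,0,-3.0],[0,0,0]],
    [5.0,[0,0,-3.5],[0,0,0]],
    [5.0,[-2.0,0,-2.0],[0,0,0]],
    [5.0,[-3.0,0,0],[0,0,0]],
    [5.0,[-1.0,0,0],[0,0,0]],
    [5.0,[0,0,0],[0,0,0]],
    [5.0,[0,0,0],[0,0,0]],
  ],
)

```text
time: 21.52
ee_pos: [561.7, -109.2, 261.9]
eef_rot: [[0.031, 0.999, 0.006], [0.968, -0.032, 0.248], [0.248, -0.002, -0.969]]
wrist_force: [-0.3, -0.9, 0.7]
opening: 0.587
gripper_force: 0.0
```

```bash
cat >> hn.py <<'E'
H,S,V=cv2.split(cv2.cvtColor(s["color"],cv2.COLOR_BGR2HSV)); w=(V>150)&(S<60)
t=optics.snapshot("scene"); cv2.imwrite("pics/w5.png",np.hstack([cv2.resize(s["color"],(480,360)),cv2.resize(t["color"][130:240,240:337],(317,360))]))
for r in range(60,340,20):
    u=np.nonzero(w[r,220:290])[0]+220
    if len(u): print(r,u.min(),u.max(),wray(s,np.array([u.min(),u.max()]),[r,r],38.)[:,:2].round(1).tolist())
E
python3 hn.py
```

```text
21.5167 [ 561.7 -109.2  261.9] [-0.3 -0.9  0.7] 0.5872805655976043Traceback (most recent call last):
  File "hn.py", line 4, in <module>
    m=orange(s).astype(np.uint8); cs=max(cv2.findContours(m,0,2)[0],key=cv2.contourArea); q=wray(s,cs[:,0,0],cs[:,0,1],70.); print("cap",cv2.minEnclosingCircle(q[:,:2].astype(np.float32)))
                                     ~~~^^^^^^^^^^^^^^^^^^^^^^^^^^^^^^^^^^^^^^^^^^^^^^^^
ValueError: max() iterable argument is empty
```

View pics/w5.png

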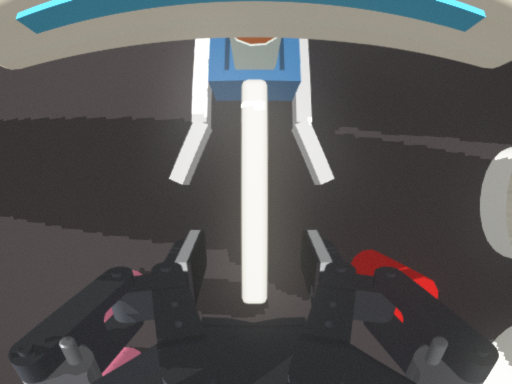

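The last wrist view, taken just after release, shows the rack in line between the rails, the handle straight (tail at (255,302)), the block's rear edge at v≈98, and the orange vial in the well under the head. Next I'll check numerically that the rack stayed home.

Run:
```python
from h import *
s=optics.snapshot("wrist"); o=env.get_obs(); print(o["time"])
old=cv2.imread("pics/w5.png")
H,S,V=cv2.split(cv2.cvtColor(s["color"],cv2.COLOR_BGR2HSV)); w=((V>140)&(S<60)).astype(np.uint8)
k,l,st,c=cv2.connectedComponentsWithStats(w)
for i in range(1,k):
    if st[i,4]>300: 
        v,u=np.nonzero(l==i); q=wray(s,u,v,38.); print(st[i],q[:,:2].min(0).round(1),q[:,:2].max(0).round(1))
H2,S2,V2=cv2.split(cv2.cvtColor(s["color"],cv2.COLOR_BGR2HSV)); b=(H2>98)&(H2<120)&(S2>110)&(V2>40)
for u in (235,245,275,285):
    v=np.nonzero(b[:200,u])[0]
    if len(v): print(u,v.min(),v.max(),wray(s,np.array([u]),[v.max()],0.)[0],wray(s,np.array([u]),[v.max()],34.)[0])
```

```text
21.6167
[ 200    0   29   91 1245] [527.2  37. ] [548.6 119. ]
[240   0  30  17 477] [558.4 100.2] [582.  117.5]
[ 276    0   30   90 1090] [585.4  35.8] [605.5 117. ]
[ 230   21   39  132 2337] [550.1 -10.9] [579.3  95.6]
[ 420   32   92  125 8427] [701.5 -14.1] [855.4 129.3]
[ 122  139   50   80 1833] [465.2 -56. ] [504.8   3.2]
[117 221  31  34 811] [457.7 -84. ] [483.5 -58.3]
[ 442  220   70  109 5719] [ 722.  -196.4] [841.3 -69.8]
[175 230  26  42 449] [504.5 -96.5] [525.  -65.4]
[307 230  25  42 451] [602.3 -99.6] [620.5 -67.9]
235 0 20 [552.19123156 120.93751457   0.        ] [553.93289766  99.67314236  34.        ]
245 18 19 [ 5.61545413e+02  1.21612599e+02 -2.84217094e-14] [562.00874993 100.25597082  34.        ]
275 0 21 [ 5.89436713e+02  1.18670956e+02 -2.84217094e-14] [586.08846316  97.71632825  34.        ]
```

```bash
python3 -c "
from plant import env
print(env.job_done())"
```

```text
the job is handed in; nothing more can be done
None
```

The orange-capped vial is down in the front well, and the rack is in the lane against its stop and released. The force dip and 10 N rise felt while pushing suggest the catch has it, but I did no tug test. The job is handed in; no verdict came back.

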